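Present the red-lined plate at the ledge's lip

TASK

Ready the red-lined plate for the printer to pick up: with closed fingertips, push it along its lane of the feed ledge towards the open yellow lip until its red line is level with the very end of the lip, so that the part in front of the line overhangs and shows its edge. Only push it, never lift or tip it or let it fall, and leave the blue-lined plate and everything else on the table where they are.

Things in the scene. Friction and masses are not known exactly. Their poses are not given: they have to be found in the camera images.
- ledge: Low dark-grey feed ledge, fixed, 200 mm (x) by 320 mm (y), turned up to 0.5 rad; origin under its middle at table level, z up. Deck 50 mm high. Two 87 mm wide lanes run along its y, centred at x = -47.5 and +47.5 mm, between guide rails 5 mm high. The -y end is open, with a 10 mm yellow strip on the lip; at the +y end a 14 mm high stop has its inner face at y = +152 mm.
- ledge_lip (a point): Middle of the very end of the yellow lip (where the deck stops), at deck height, y = -160 mm of the ledge; axes as the ledge, so its -y points off the ledge.
- red_plate_line (a point): Middle of the red line (6 mm wide, across the plate) on top of the red-lined plate, 5 mm above the deck. The plate's leading edge, nearest the yellow lip, is 35 mm from it towards -y, its rear edge 85 mm towards +y. Behind the rear edge at least 45 mm of lane is free at the start.
- red_plate: The red-lined plate: stiff white panel, 80 (x) x 120 (y) x 5 mm, 0.09 to 0.19 kg, lying flat in either lane, its axes along the ledge's at the start, dark dots at its corners; origin at the middle of its underside. It slides with ordinary friction and stops when no longer pushed.
- blue_plate: The other plate, the same but with a blue line, in the other lane; origin at the middle of its underside. To be left alone.
- ink_jar_a: Bystander: loose black ink jar with a black screw lid, 64 dia x 72 mm; origin at the centre of its underside. To be left alone.
- ink_jar_b: Bystander: loose black ink jar with a yellow lid, 62 dia x 70 mm; origin at the centre of its underside. To be left alone.
- blow_gun: Bystander: loose red-handled air gun lying on its side, 101x225x21 mm; origin at the centre of its underside. To be left alone.
- pin_case: Bystander: loose small grey metal case, 82x110x29 mm; origin at the centre of its underside. To be left alone.
- squeegee: Bystander: loose wooden squeegee, 73x190x24 mm; origin at the centre of its underside. To be left alone.
- blanks_17: Bystander: loose block of clear plastic sheet blanks on edge, 132x66x116 mm; origin at the centre of its underside. To be left alone.
Mind the look-alikes: they are no part of the job. What is shaped like the red_plate but purple or turquoise is not meant.

How it is judged (in metres and radians):
At the end, for the whole second after the job is handed in: The red line is within 8 mm of the end of the lip, the plate lies flat on the deck, straight in its lane (within 0.12 rad) and at rest, and the blue-lined plate is within 10 mm of its start (y of red_plate_line in the frame of ledge_lip between -0.008 and 0.008 m and z of red_plate_line in the frame of ledge_lip between 0.002 and 0.008 m and angle between the y axis of red_plate and the y axis of ledge, either way round below 0.12 rad and linear speed of red_plate below 0.01 m/s and distance of blue_plate from where it was at the start of the episode below 0.01 m); the robot touches nothing.
It fails at once if the red-lined plate is lifted, tipped or falls: its line more than 8 mm off its resting height, or tilted over 0.15 rad (z of red_plate_line in the frame of ledge_lip above 0.013 m or z of red_plate_line in the frame of ledge_lip below -0.003 m or angle between red_plate's own z axis and vertical above 0.15 rad).
It fails at once if the blue-lined plate is moved more than 10 mm (distance of blue_plate from where it was at the start of the episode above 0.01 m).
It fails at once if a bystander is moved more than 15 mm (distance of any of ink_jar_a, ink_jar_b, blow_gun, pin_case, squeegee, blanks_17 from where it was at the start of the episode above 0.015 m).
It also fails if it takes over 35 s, if anything falls off the work surface, if the arm or the gripper's body presses on something with over 40 N, if the wrist force passes 120 N, or if a joint passes its speed limit or range.

ROBOT

A 6-joint arm with a two-finger parallel gripper is mounted at the origin on a cart in front of the work surface, level with it; the furniture and walls round the work are solid. World frame = base frame: x ahead of the robot, y to its left, z up, the work surface at z = 0. Lengths are in mm, angles in rad, forces in N, time in s.
With the tool pointing down it reaches from about 300 to 775 mm from the base axis. Payload 14.6 kg.
Tool frame: the origin (TCP) lies between the finger pads; the fingertips stand 8 mm ahead of it and the grasp point (between the pads) lies 11 mm behind it; z points along the fingers, y is the direction in which the jaws open and shut (so a half turn about z gives the same grasp; the last joint's range is limited). The gripper opens to 94 mm and grips with 3 to 60 N. Pads are 16 mm wide; open, the fingers measure 119 mm over their backs; the gripper's body (75 mm by 177 mm) begins 78 mm behind the grasp point.
Start: joints at [1.064, 0.3, 1.521, -0, 1.321, -0.067], TCP at [234.163, 497.651, 213.446] pointing down, gripper open.
Joint ranges: [-3.03, 3.03], [-0.79, 2.21], [0.23, 2.52], [-1.04, 4.18], [0, 3.07], [-2.55, 2.55]. Speed limits (rad/s): [2.22, 2.22, 2.57, 3.14, 3.14, 3.14].

INTERFACE

Orientations are given as [roll, pitch, yaw] about the fixed x, y, z axes, in that order (R = Rz(yaw) Ry(pitch) Rx(roll)).
In Python, from cell import manip, cams, models gives the robot as it stands. The module is installed in compiled form; this text tells all that it offers.
- The arm moves only by the shell command python3 -m pendant 'ROWS' [OPENING] [FORCE]. ROWS is JSON, a list that holds one entry, the list of rows, each a list of 4 numbers: the shift along the tool's x, y, z in cm, then the turn about the tool's z in rad. In form: [[[x, y, z, roll], ...]]. A call has 1 to 5 rows; each row is the pose to reach, as a shift and turn from the pose commanded when the call began, along the tool's axes at that moment; what a row does not reach only later rows make up. A row lasts 1/10 s, in which the tool goes at most 50 mm and 8.59 degrees, less where a joint would pass 70% of its speed; a pose out of reach is approached as far as the arm can. A call with a gripper value outside its range is refused whole. OPENING is the opening, from -1 (shut) to 1 (fully open), so that 0 is half open, set as the call begins (- or left out, the last holds). The fingers move at their own pace and stop on an object; FORCE is the grip in N (left out, the last holds). Time passes only in rows, so rows that repeat a pose let the fingers close. It gives the time, the measured TCP pose, the force and the opening at its end, in the units of the state.
- manip.read_state(): the state, without advancing time (a new reading comes with each control period).
- cams.camera(name): name is "scene" or "top" or "wrist"; returns a dict with "frame" (480x640x3 uint8, red, green, blue), "K" (3x3 intrinsics, pixels), "D" ([k1, k2, p1, p2, k3] as OpenCV has them; the pictures are not rectified), "pose" (4x4, takes a point from camera to world coordinates). Camera axes: x right, y down, z forward; pixel columns grow to the right and rows downward; lengths in mm; the calibration is good to about 2 mm. A picture is of the moment at which its call begins. There is no depth.
- manip.sign_off(): hands the job in, once; it reports no verdict.
Trained networks look in the newest picture that a camera, given by its name, has taken for a name from the list of things; names that differ only in an ending like _2 or _b are one class to them, and where a whole thing is asked for, a point or a joint stands for the part that bears it (a point fixed in the world has none). Each returns a list of dicts, best first, with "score" (0 to 1); they miss things now and then, are a little off and sometimes report something else, mostly with a low value. They report only what shows in the picture. A call takes as long as a camera call. They do not tell look-alikes from the thing itself.
- models.regions_of(camera, name): "pixels" (480x640 bool, what is visible of it) and "point" ([column, row] in pixels, amid what is visible of it).
The state is a dict: "clock": time; "joints": joint angles; "qd": joint speeds; "effort": joint torques, N m; "eef_pos": TCP position; "eef_rot": TCP orientation; "wrist_force": force on the tool from outside, world axes, zero at the start; "moment": the same for the moment, N m; "finger_gap": finger opening in mm.
Only numpy, scipy, OpenCV 4.12 (cv2) and the standard library are available. Lean on these libraries where they do the work, as an engineer would, in place of code of your own. Each camera call takes 0.05 s, during which the arm holds its last target.

## Working session

There is one attempt and no reset: what is moved stays moved. The work goes in short steps, Python scripts to look and compute and a shell command to move; the robot and the scene stay as the last step left them, time stands still between calls to the robot, and variables do not carry over. Pictures are saved under pics/ and viewed, and the job is handed in when it is done.

```bash
mkdir -p pics; ls
python3 - <<'E'
from cell import manip, cams, models
import cv2
print(manip.read_state())
for n in ["scene","top","wrist"]:
    c=cams.camera(n); cv2.imwrite(f"pics/{n}0.png",c["frame"][:,:,::-1]); print(n,c["K"].tolist(),c["D"],c["pose"].tolist())
E
```

```text
pics
{'clock': 0.0, 'joints': array([ 1.06440641e+00,  3.00448243e-01,  1.52160425e+00,  9.60462522e-06,
        1.32068832e+00, -6.66091684e-02]), 'qd': array([-8.18157695e-05,  1.33564824e-03,  1.45689388e-04,  1.79556577e-03,
        1.35845476e-03, -7.06904003e-04]), 'effort': array([-1.61926910e-04, -5.31807232e+01, -3.52740562e+01,  7.08675524e-02,
        2.44271639e-02, -1.54728909e-04]), 'eef_pos': array([234.03618391, 497.4344818 , 212.88906063]), 'eef_rot': array([-3.14044766e+00, -8.57036635e-05,  2.70180947e+00]), 'wrist_force': array([ 0.56918876, -0.33367154,  0.21048753]), 'moment': array([-0.00733938,  0.04723056,  0.05760535]), 'finger_gap': 93.7240872554002}
scene [[533.225200985253, 0.0, 316.2988569703396], [0.0, 533.225200985253, 236.03646782996617], [0.0, 0.0, 1.0]] [-0.06637863  0.          0.          0.          0.        ] [[0.7428744009923706, -0.35273372119047147, 0.5689609356408836, -273.9105639621396], [-0.6690297313623359, -0.4206145291185424, 0.6127663799912882, -917.9539846860378], [0.023169870596694075, -0.835860239411775, -0.5484531130981233, 841.40
[... 245 characters left out ...]
74096, 0.07577210626871267, 417.6244280348497], [-0.9998390787264392, 0.015151308706599611, 0.009604920402729688, -33.236449283968014], [-0.010724358295213867, -0.07562178735983262, -0.99707890029609, 1443.4141530496331], [0.0, 0.0, 0.0, 1.0]]
wrist [[333.0538470039835, 0.0, 325.4677201438863], [0.0, 333.0538470039835, 242.33277933995674], [0.0, 0.0, 1.0]] [-0.03754693  0.          0.          0.          0.        ] [[0.42638699332640495, 0.8682615305918522, 0.25360608513274935, 158.43479681653423], [0.9045406098309516, -0.40908518764207974, -0.12023142026313882, 532.2538310917934], [-0.0006458240592010806, 0.28066211669218094, -0.9598064175473856, 383.93486463768494], [0.0, 0.0, 0.0, 1.0]]
```

View pics/top0.png

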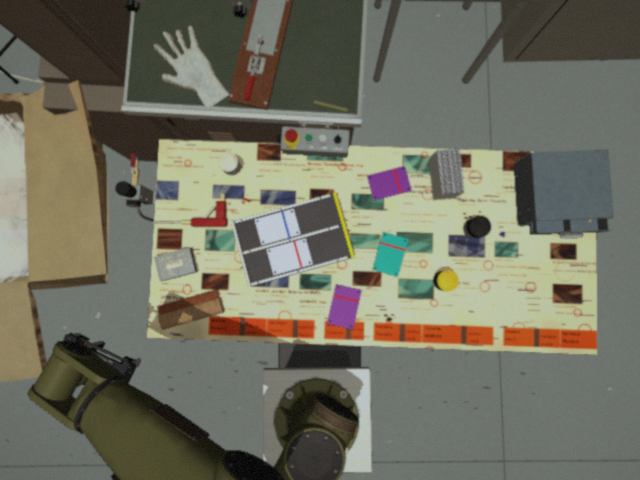

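View pics/scene0.png

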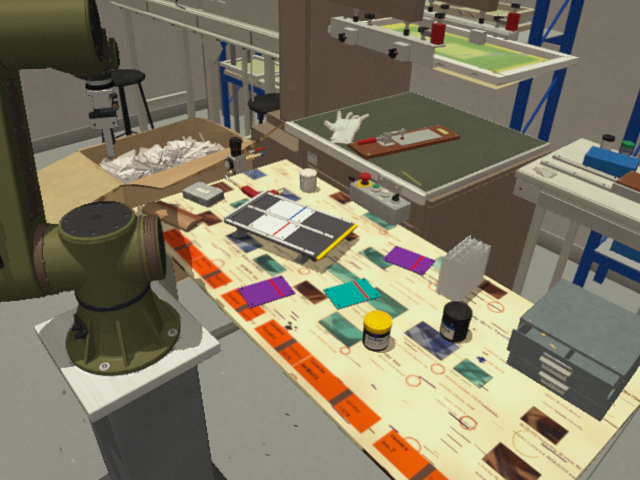

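View pics/wrist0.png

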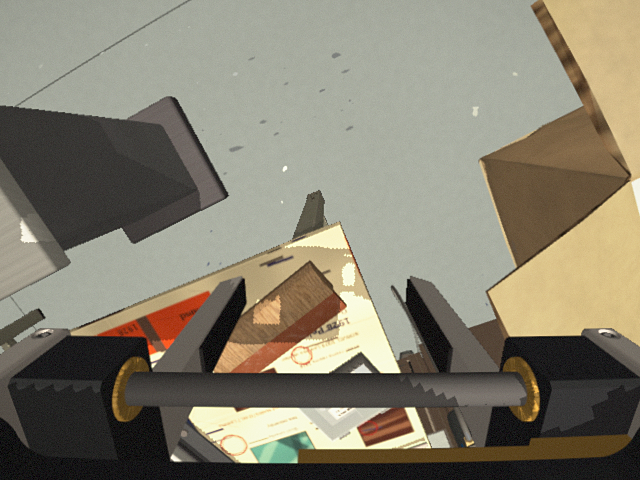

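The top view shows the ledge at about (293,238), with its yellow lip on the right at about (343,224). The white red-lined plate lies in the near lane at about (293,257), and the white blue-lined plate in the far lane at about (279,227). The purple plates at (390,182) and (345,307) and the turquoise one at (390,254) are look-alikes on the table. The white red-lined one on the ledge is the one meant. I'll confirm that in an enlarged crop.

```bash
cat > h.py <<'E'
import numpy as np, cv2
def ray(c,px):
    u=cv2.undistortPoints(np.array(px,float).reshape(-1,1,2),c["K"],np.array(c["D"],float)).reshape(-1,2)
    d=np.c_[u,np.ones(len(u))]@c["pose"][:3,:3].T
    return c["pose"][:3,3],d
def onplane(c,px,z):
    o,d=ray(c,px); s=(z-o[2])/d[:,2]; return o+s[:,None]*d
def proj(c,P):
    T=np.linalg.inv(c["pose"]); r,_=cv2.Rodrigues(T[:3,:3])
    return cv2.projectPoints(np.array(P,float).reshape(-1,1,3),r,T[:3,3],c["K"],np.array(c["D"],float))[0].reshape(-1,2)
E
python3 - <<'E'
from h import *
from cell import cams,models
import pickle
c=cams.camera("top"); pickle.dump(c,open("top0.pkl","wb"))
f=c["frame"][180:300,225:365,::-1]
cv2.imwrite("pics/topcrop0.png",cv2.resize(f,None,fx=5.7,fy=5,interpolation=cv2.INTER_CUBIC)[:, :] if 0 else cv2.resize(f,None,fx=5,fy=5,interpolation=cv2.INTER_CUBIC))
for n in ["ledge","red_plate","blue_plate","red_plate_line","ink_jar_a","blow_gun","pin_case","squeegee","blanks_17"]:
    for r in models.regions_of("top",n): print(n,round(r["score"],2),np.round(r["point"],1),r["pixels"].sum(), onplane(c,[r["point"]],55 if "plate" in n else 50 if n=="ledge" else 20).round()[0])
c=cams.camera("scene"); pickle.dump(c,open("scene0.pkl","wb"))
f=c["frame"][180:265,215:365,::-1]
cv2.imwrite("pics/scenecrop0.png",cv2.resize(f,None,fx=5,fy=5,interpolation=cv2.INTER_CUBIC))
E
```

```text
ledge 0.9 [308.4 237.2] 5074 [539.  16.  50.]
red_plate 0.98 [288.6 256.2] 1068 [484.  75.  55.]
red_plate 0.9 [387.5 253.1] 1057 [ 489. -214.   55.]
red_plate 0.89 [339.5 304.6] 1097 [342. -71.  55.]
red_plate 0.83 [391.  185.8] 1006 [ 687. -229.   55.]
red_plate 0.25 [302.6 240.6] 5254 [529.  33.  55.]
blue_plate 0.65 [215.2 219.1] 768 [596. 289.  55.]
blue_plate 0.64 [277.9 228. ] 1092 [567. 105.  55.]
red_plate_line 0.93 [345.8 309.9] 1073 [326. -89.  55.]
red_plate_line 0.93 [391.3 182.8] 1011 [ 696. -230.   55.]
red_plate_line 0.89 [287.1 255. ] 1090 [487.  79.  55.]
red_plate_line 0.61 [390.5 251.9] 1036 [ 492. -223.   55.]
ink_jar_a 0.6 [479.  229.1] 484 [ 558. -493.   20.]
ink_jar_a 0.56 [446.4 281.1] 438 [ 405. -391.   20.]
ink_jar_a 0.5 [304.3 240.4] 5138 [532.  30.  20.]
blow_gun 0.97 [209.2 219.4] 731 [600. 316.  20.]
pin_case 0.88 [178.1 267.5] 1049 [457. 408.  20.]
squeegee 0.81 [190.2 306.1] 1529 [341. 371.  20.]
blanks_17 0.59 [446.7 173.2] 1591 [ 729. -403.   20.]
```

View pics/topcrop0.png

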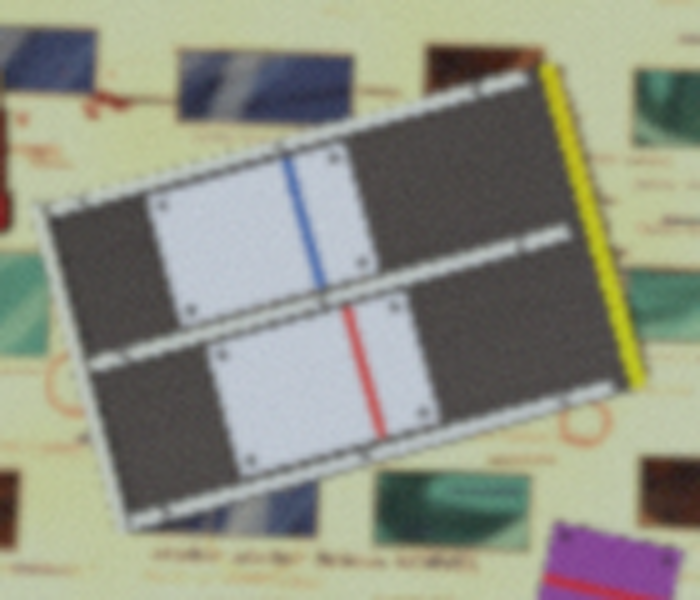

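View pics/scenecrop0.png

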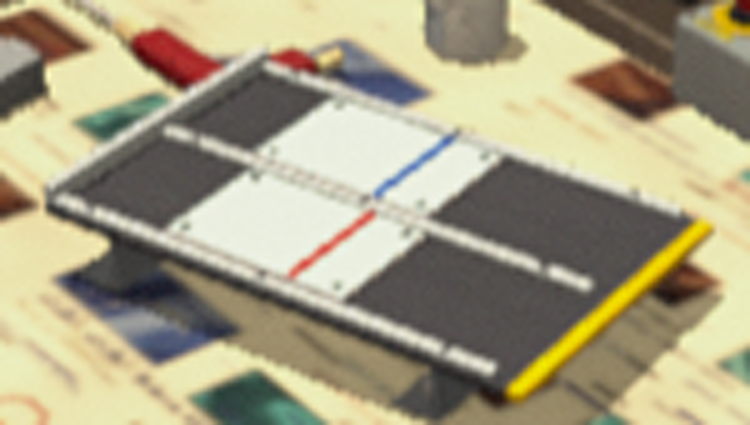

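Confirmed. The white plate with the red line is in the near lane, with its line from crop (347,307) to (382,438), and the lip is at crop (556..646, 62..387). Next I measure it with both cameras.

```bash
cat > meas.py <<'E'
from h import *
def masks(f):
    h=cv2.cvtColor(f,cv2.COLOR_RGB2HSV).astype(int); H,S,V=h[...,0],h[...,1],h[...,2]
    return (H>22)&(H<34)&(S>170)&(V>90), ((H<8)|(H>172))&(S>90)&(V>100), (H>100)&(H<128)&(S>80)&(V>90)
def biggest(m,box):
    mm=np.zeros(m.shape,np.uint8); x0,y0,x1,y1=box; mm[y0:y1,x0:x1]=m[y0:y1,x0:x1]
    n,l,s,ce=cv2.connectedComponentsWithStats(mm)
    i=1+np.argmax(s[1:,4]); ys,xs=np.nonzero(l==i); p=np.c_[xs,ys].astype(float)
    (cx,cy),_,_=cv2.minAreaRect(p.astype(np.float32))
    return p, p.mean(0)
E
python3 - <<'E'
from meas import *
import pickle
for n,by,br,bb in [("top",(325,180,365,265),(285,238,306,272),(278,205,292,245)),("scene",(310,215,365,265),(270,218,292,240),(288,203,308,222))]:
    c=pickle.load(open(n+"0.pkl","rb")); Y,R,B=masks(c["frame"])
    for nm,m,b,z in [("lip",Y,by,50),("red",R,br,55),("blue",B,bb,55)]:
        p,ctr=biggest(m,b); W=onplane(c,p,z)[:,:2]; w=onplane(c,[ctr],z)[0]
        u,s,v=np.linalg.svd(W-W.mean(0)); ax=v[0]; t=(W-W.mean(0))@ax; q=(W-W.mean(0))@v[1]
        print(n,nm,len(p),ctr.round(1),w.round(1),"axis ang",round(np.arctan2(ax[1],ax[0])%np.pi,3),"len",np.ptp(t).round(1),"wid",np.ptp(q).round(1))
E
```

```text
top lip 192 [343.  224.3] [575.5 -85.8  50. ] axis ang 0.263 len 194.3 wid 9.3
top red 36 [297.4 253.9] [490.2  48.9  55. ] axis ang 0.261 len 73.1 wid 3.9
top blue 42 [285.5 224.3] [577.5  82.9  55. ] axis ang 0.262 len 73.8 wid 4.7
scene lip 193 [335.4 242.3] [565.9 -89.   50. ] axis ang 0.266 len 202.4 wid 13.0
scene red 35 [281.2 228.2] [494.3  51.7  55. ] axis ang 0.277 len 78.8 wid 6.0
scene blue 22 [297. 213.] [580.2  86.   55. ] axis ang 0.261 len 69.3 wid 4.5
```

The top view gives the line about 157 mm short of the lip, in the x = -47.5 mm lane, with the ledge turned 0.262 rad. All of that is consistent with the stated sizes. Next I work out the approach pose.

```bash
cat > go.py <<'E'
import sys; from h import *
from cell import manip
from scipy.spatial.transform import Rotation as Ro
TH=0.262
LIP=np.array([576.8,-90.6]); EX=np.array([np.cos(TH),np.sin(TH)]); EY=np.array([-np.sin(TH),np.cos(TH)])
def tow(lx,ly): return LIP+lx*EX+(ly+160)*EY     # ledge frame mm -> world
def tol(p): d=np.array(p[:2])-LIP; return np.array([d@EX,d@EY-160])
def plan(lx,ly,z,yaw=1.833):
    s=manip.read_state(); R=Ro.from_euler("xyz",s["eef_rot"]).as_matrix()
    d=np.r_[tow(lx,ly),z]-s["eef_pos"]
    print("t",round(s["clock"],2),"tcp ledge",tol(s["eef_pos"]).round(1),"z",s["eef_pos"][2].round(1),"rot",s["eef_rot"].round(3),"F",s["wrist_force"].round(1),"gap",round(s["finger_gap"],1),"j",s["joints"].round(2))
    print("world",tow(lx,ly).round(1),"shift cm",(R.T@d/10).round(2),"turn",round((s["eef_rot"][2]-yaw+np.pi)%(2*np.pi)-np.pi,3))
if __name__=="__main__": plan(*map(float,sys.argv[1:]))
E
python3 go.py -47.5 117 130
```

```text
t 0.7 tcp ledge [-178.6  496.9] z 213.4 rot [-3.142 -0.     2.702] F [-0.6 -0.1  0.3] gap 93.6 j [ 1.06  0.3   1.52  0.    1.32 -0.07]
world [459.2 164.6] shift cm [-34.54 -20.55   8.34] turn 0.869
```

```bash
python3 -m pendant '[[[-3,-2,0,0.08],[-6.9,-4.1,0,0.17],[-10.4,-6.2,0,0.26],[-13.8,-8.2,0,0.35],[-17.3,-10.3,0,0.43]]]' -1; python3 go.py -47.5 117 130
```

```text
clock: 1.2
eef_pos: [347.5, 329.5, 213.6]
eef_rot: [3.141, -0.0, 2.268]
wrist_force: [0.7, -0.1, 0.1]
finger_gap: 57.8
t 1.2 tcp ledge [-112.7  305.1] z 213.6 rot [ 3.141 -0.     2.268] F [ 0.7 -0.1  0.1] gap 57.8 j [ 0.68  0.14  1.72  0.    1.29 -0.02]
world [459.2 164.6] shift cm [-19.81  -2.03   8.36] turn 0.435
```

```bash
python3 -m pendant '[[[-4,-0.4,1,0.09],[-8,-0.8,2.5,0.18],[-12,-1.2,4,0.27],[-16,-1.6,5.5,0.35],[-19.8,-2,6.5,0.435]]]' -1; python3 -m pendant '[[[0,0,0,0],[0,0,0,0]]]' -1; python3 go.py -47.5 117 60;  python3 - <<'E'
from meas import *
from cell import cams
for n in ["scene","wrist","top"]:
    c=cams.camera(n); cv2.imwrite(f"pics/{n}1.png",c["frame"][:,:,::-1])
E
```

```text
clock: 1.7
eef_pos: [459.8, 164.9, 147.6]
eef_rot: [-3.141, -0.0, 1.833]
wrist_force: [0.8, -0.9, 0.3]
finger_gap: 17.7
clock: 1.9
eef_pos: [459.4, 166.2, 148.3]
eef_rot: [-3.141, -0.0, 1.836]
wrist_force: [-0.7, -0.2, 0.1]
finger_gap: 2.0
t 1.9 tcp ledge [-46.9 118.5] z 148.3 rot [-3.141 -0.     1.836] F [-0.7 -0.2  0.1] gap 2.0 j [0.27 0.23 1.77 0.   1.14 0.01]
world [459.2 164.6] shift cm [-0.15 -0.05  8.83] turn 0.003
```

View pics/wrist1.png

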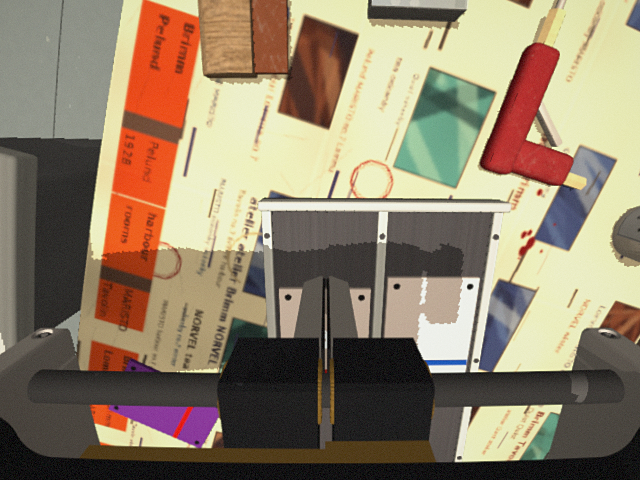

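View pics/scene1.png

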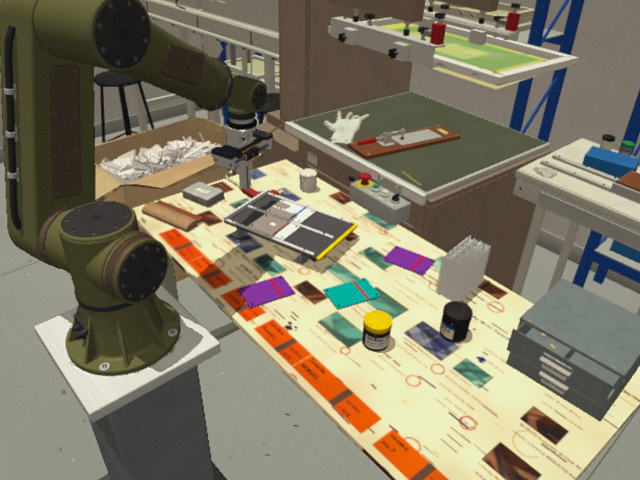

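The wrist view shows the closed fingers over the near lane. The plate's rear edge is at about row 290 (corner dots at (288,297) and (361,297)) and the stop is at about row 205. I'll check these points in the ledge frame.

Run:
```python
from go import *; from cell import cams
c=cams.camera("wrist")
for nm,p,z in [("rear edge L",(278,290),55),("rear R",(372,290),55),("dot",(288,297),55),("dot",(361,297),55),("stop top outer L",(262,200),64),("stop top inner",(330,211),64),("midrail far",(382,212),55)]:
    w=onplane(c,[p],z)[0]; print(nm,w.round(1),tol(w).round(1))
print("proj tip at target", proj(c,[np.r_[tow(-47.5,117),52]]).round(), proj(c,[np.r_[tow(-47.5,82),55],np.r_[tow(-47.5,152),50]]).round())
cv2.imwrite("pics/wristcrop.png",cv2.resize(c["frame"][190:330,240:400,::-1],None,fx=4,fy=4,interpolation=cv2.INTER_CUBIC))
```

```text
rear edge L [428.  119.4  55. ] [-89.3  81.3]
rear R [506.5 140.8  55. ] [-7.9 81.7]
dot [437.9 115.2  55. ] [-80.8  74.7]
dot [499.3 132.   55. ] [-17.2  75. ]
stop top outer L [399.3 194.2  64. ] [-97.7 161. ]
stop top inner [452.3 199.7  64. ] [-45.1 152.6]
midrail far [493.7 208.4  55. ] [ -2.9 150.3]
proj tip at target [[327. 250.]] [[326. 290.]
 [327. 208.]]
```

View pics/wristcrop.png

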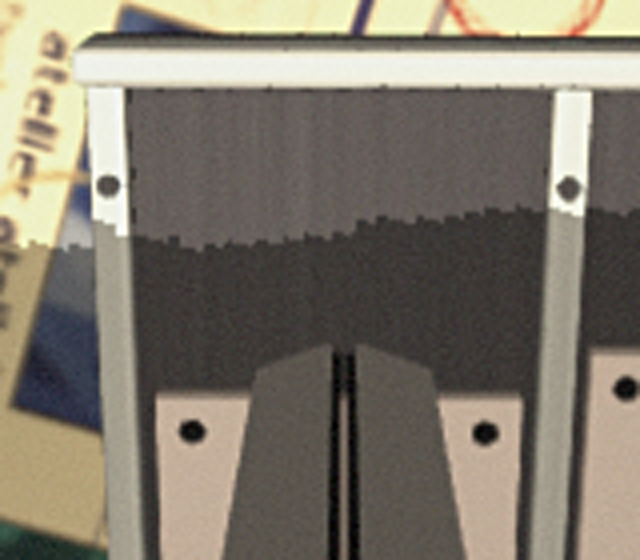

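The wrist view agrees to within 1 mm: rear edge at y = 81.5 mm, stop at 152.6 mm, plate centred in the lane. I descend with the fingertips to 2 mm above the deck.

```bash
python3 -m pendant '[[[-0.1,0,2.5,0],[-0.1,0,5,0],[-0.1,0,7,0],[-0.1,0,8,0],[-0.1,0,8.4,0]]]' -1; python3 -m pendant '[[[0,0,0,0],[0,0,0,0]]]' -1; python3 go.py -47.5 95 60
```

```text
clock: 2.6
eef_pos: [459.2, 166.1, 64.1]
eef_rot: [-3.141, 0.0, 1.838]
wrist_force: [0.2, -0.3, 0.3]
finger_gap: 0.4
clock: 2.8
eef_pos: [460.0, 165.9, 65.4]
eef_rot: [3.14, -0.0, 1.837]
wrist_force: [0.3, -0.5, 0.1]
finger_gap: 0.5
t 2.8 tcp ledge [-46.4 118. ] z 65.4 rot [ 3.14  -0.     1.837] F [ 0.3 -0.5  0.1] gap 0.5 j [0.27 0.35 1.84 0.   0.95 0.  ]
world [464.9 143.4] shift cm [-2.3  -0.12  0.54] turn 0.004
```

```bash
python3 -m pendant '[[[-0.5,-0.1,2e-1,0],[-0.8,-0.1,0.35,0],[-1.2,-0.1,0.45,0],[-1.4,-0.1,0.45,0],[-1.4,-0.1,0.45,0]]]' -1; python3 -m pendant '[[[0,0,0,0]]]'; python3 go.py -47.5 90 60;python3 - <<'E'
from meas import *
from cell import cams
c=cams.camera("wrist")
cv2.imwrite("pics/wristcrop2.png",cv2.resize(c["frame"][170:330,240:440,::-1],None,fx=3.5,fy=3.5,interpolation=cv2.INTER_CUBIC))
c=cams.camera("scene"); cv2.imwrite("pics/scene2.png",cv2.resize(c["frame"][130:290,180:380,::-1],None,fx=3.5,fy=3.5,interpolation=cv2.INTER_CUBIC))
E
```

```text
clock: 3.3
eef_pos: [462.4, 151.5, 60.0]
eef_rot: [3.142, 0.0, 1.836]
wrist_force: [-0.1, -0.4, 0.5]
finger_gap: 0.3
clock: 3.4
eef_pos: [462.3, 151.8, 60.0]
eef_rot: [3.141, -0.0, 1.837]
wrist_force: [-0.5, 0.5, -0.5]
finger_gap: 0.7
t 3.4 tcp ledge [-47.8 103.8] z 60.0 rot [ 3.141 -0.     1.837] F [-0.5  0.5 -0.5] gap 0.7 j [ 0.24  0.35  1.84  0.    0.94 -0.02]
world [466.2 138.6] shift cm [-1.38  0.02  0.  ] turn 0.004
```

View pics/wristcrop2.png

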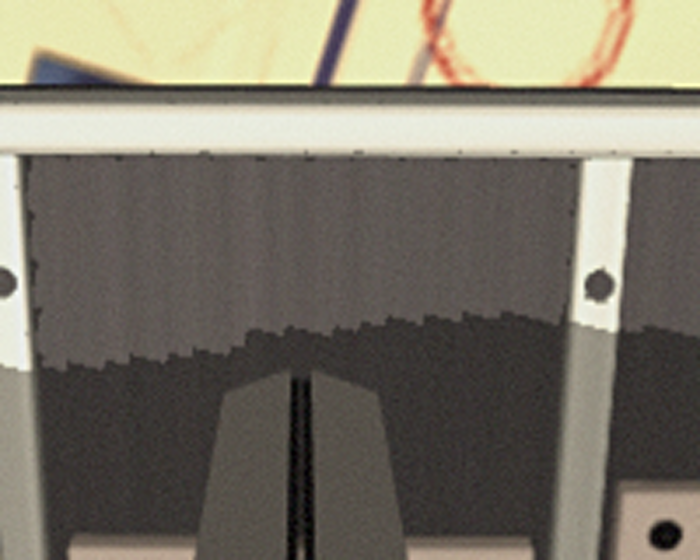

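View pics/scene2.png

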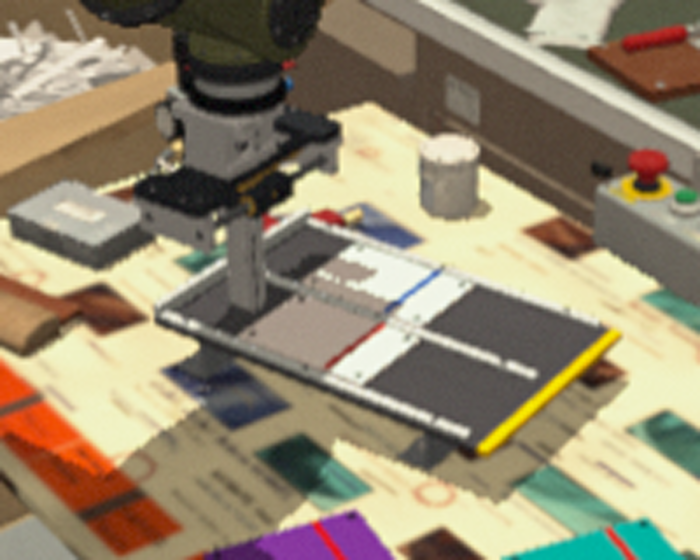

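```bash
python3 -m pendant '[[[-0.6,0,0,0],[-1.2,0,0,0],[-2,0,0,0],[-3,0,0,0],[-4,0,0,0]]]'; python3 -m pendant '[[[-1,0,0,0],[-2,0,0,0],[-3,0,0,0],[-4,0,0,0],[-5,0,0,0]]]';python3 go.py -47.5 -45 60
```

```text
clock: 4.0
eef_pos: [473.0, 112.3, 60.0]
eef_rot: [3.142, -0.0, 1.837]
wrist_force: [0.1, 1.7, 0.5]
finger_gap: 0.5
clock: 4.5
eef_pos: [486.1, 64.2, 60.0]
eef_rot: [-3.142, -0.0, 1.837]
wrist_force: [-0.6, 1.5, -0.3]
finger_gap: 0.7
t 4.5 tcp ledge [-47.5  13. ] z 60.0 rot [-3.142 -0.     1.837] F [-0.6  1.5 -0.3] gap 0.7 j [ 0.06  0.36  1.83  0.    0.94 -0.21]
world [501.1   8.2] shift cm [-5.8  -0.02 -0.  ] turn 0.004
```

```bash
python3 -m pendant '[[[-1,0,0,0],[-2,0,0,0],[-3,0,0,0],[-4,0,0,0],[-4.8,0,0,0]]]'; python3 -m pendant '[[[-0.4,0,0,0],[-0.7,0,0,0],[-0.9,0,0,0],[-1,0,0,0],[-1,0,0,0]]]';python3 go.py -47.5 -67 60
python3 - <<'E'
from meas import *
from cell import cams
import pickle
for n in ["scene","top","wrist"]:
    c=cams.camera(n); pickle.dump(c,open(n+"3.pkl","wb")); cv2.imwrite(f"pics/{n}3.png",c["frame"][:,:,::-1])
E
```

```text
clock: 5.0
eef_pos: [498.8, 17.8, 60.0]
eef_rot: [3.142, 0.0, 1.837]
wrist_force: [-1.3, 1.4, 0.6]
finger_gap: 0.5
clock: 5.5
eef_pos: [501.2, 9.1, 59.9]
eef_rot: [-3.142, 0.0, 1.837]
wrist_force: [-0.2, -0.8, 0.4]
finger_gap: 0.8
t 5.5 tcp ledge [-47.2 -44.1] z 59.9 rot [-3.142  0.     1.837] F [-0.2 -0.8  0.4] gap 0.8 j [-0.05  0.38  1.8  -0.    0.95 -0.32]
world [506.8 -13.1] shift cm [-2.29 -0.03 -0.01] turn 0.004
```

View pics/top3.png

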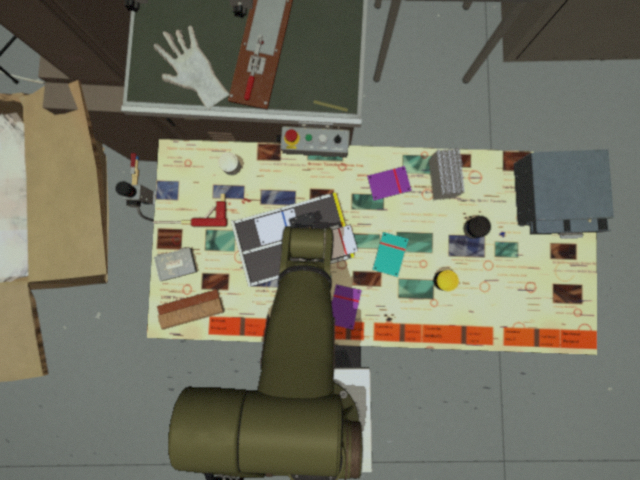

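View pics/scene3.png

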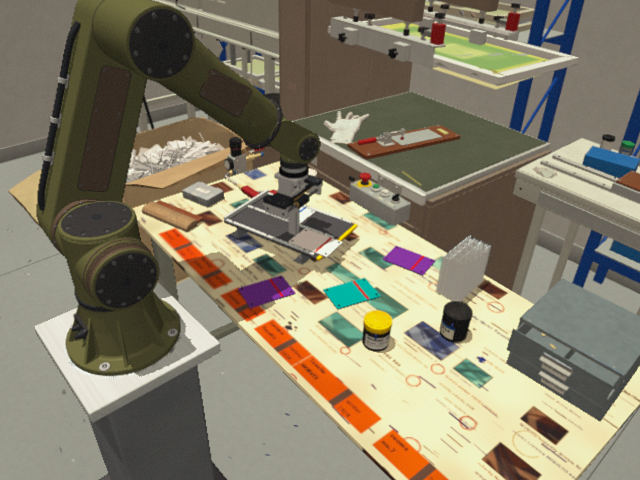

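View pics/wrist3.png

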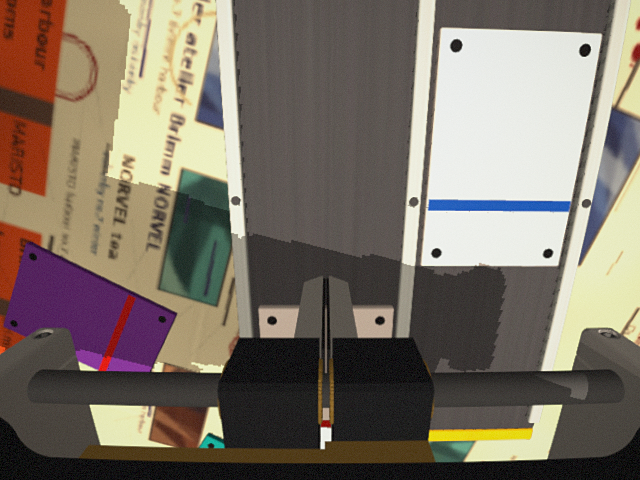

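The plate has slid to where its leading part overhangs the lip. The wrist view shows its rear edge at about row 307 with dots at (272,321) and (380,321), and a bit of the yellow strip at about (480,435). The top view shows the line at about (344,240). I'll measure it.

Run:
```python
from go import *; import pickle
c=pickle.load(open("wrist3.pkl","rb"))
for nm,p,z in [("rear L",(259,307),55),("rear R",(394,307),55),("dot",(272,321),55),("dot",(380,321),55),("blue line",(500,206),55),("lip outer",(480,441),50),("lip inner",(480,430),50)]:
    print(nm,tol(onplane(c,[p],z)[0]).round(1))
f=c["frame"][280:480,200:560,::-1]; cv2.imwrite("pics/w3c.png",cv2.resize(f,None,fx=2.2,fy=2.2,interpolation=cv2.INTER_CUBIC))
c=pickle.load(open("top3.pkl","rb")); f1=cv2.resize(c["frame"][185:270,280:370,::-1],None,fx=6,fy=6,interpolation=cv2.INTER_CUBIC)
cv2.imwrite("pics/t3c.png",f1)
c=pickle.load(open("scene3.pkl","rb")); f1=cv2.resize(c["frame"][195:270,270:370,::-1],None,fx=7,fy=7,interpolation=cv2.INTER_CUBIC)
cv2.imwrite("pics/s3c.png",f1)
```

```text
rear L [-87.7 -52.9]
rear R [ -8.7 -52.7]
dot [-80.4 -62.1]
dot [-16.4 -61.9]
blue line [45.1  7.4]
lip outer [  60.5 -160.3]
lip inner [  59.  -150.4]
```

View pics/t3c.png

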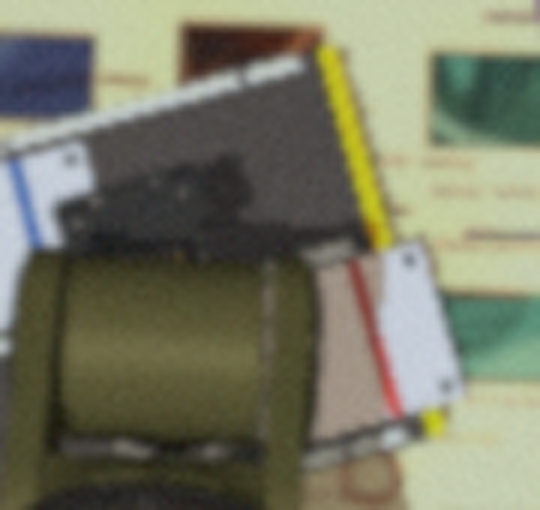

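View pics/s3c.png

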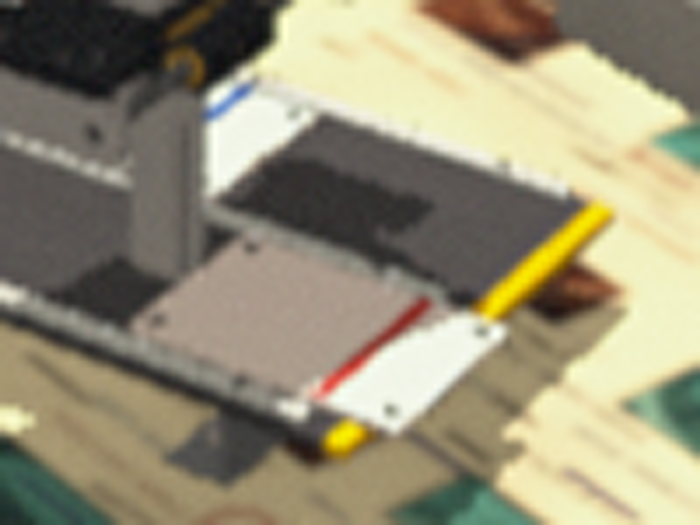

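View pics/w3c.png

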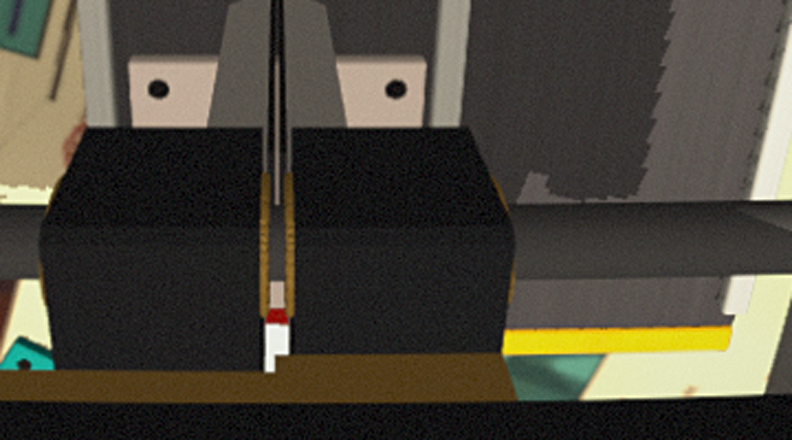

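Run:
```python
from go import *; import pickle
def q(p,s,o): return [((p[0]+.5)/s-.5+o[0],(p[1]+.5)/s-.5+o[1])]
c=pickle.load(open("wrist3.pkl","rb"))
print("w line",tol(onplane(c,q((277,317),2.2,(200,280)),55)[0]).round(1),"w lip",tol(onplane(c,q((615,353),2.2,(200,280)),50)[0]).round(1))
c=pickle.load(open("top3.pkl","rb"))
for p in [(350,262),(395,413)]: print("t line",tol(onplane(c,q(p,6,(280,185)),55)[0]).round(1))
for p in [(336,45),(390,245),(442,432)]: print("t lip",tol(onplane(c,q(p,6,(280,185)),50)[0]).round(1))
for p in [(425,240),(465,392)]: print("t lead",tol(onplane(c,q(p,6,(280,185)),55)[0]).round(1))
c=pickle.load(open("scene3.pkl","rb"))
for p in [(427,302),(318,392)]: print("s line",tol(onplane(c,q(p,7,(270,195)),55)[0]).round(1))
for p in [(612,212),(488,318),(350,452)]: print("s lip",tol(onplane(c,q(p,7,(270,195)),50)[0]).round(1))
```

```text
w line [ -48.4 -138.8] w lip [  59.9 -159.6]
t line [  -7.6 -137.3]
t line [ -84.5 -138. ]
t lip [  98.  -160.5]
t lip [  -4.5 -158.7]
t lip [ -99.5 -157.7]
t lead [  -7.3 -175.4]
t lead [ -84.  -173.5]
s line [  -5.3 -137.3]
s line [ -79.7 -135.9]
s lip [  99.6 -159.9]
s lip [   5.2 -158.5]
s lip [ -98.9 -162.4]
```

The wrist, top and scene cameras put 21–22 mm remaining. I push that slowly.

```bash
python3 -m pendant '[[[-0.5,0,0,0],[-1,0,0,0],[-1.4,0,0,0],[-1.7,0,0,0],[-1.9,0,0,0]]]'; python3 -m pendant '[[[-0.1,0,0,0],[-0.2,0,0,0],[-0.25,0,0,0],[-0.25,0,0,0]]]';python3 go.py -47.5 -67 60
python3 - <<'E'
from go import *
from cell import cams
import pickle
for n in ["scene","top","wrist"]:
    c=cams.camera(n); pickle.dump(c,open(n+"4.pkl","wb"))
    b,s={"wrist":((200,280,560,480),2.2),"top":((280,185,370,270),6),"scene":((270,195,370,270),7)}[n]
    cv2.imwrite(f"pics/{n}4c.png",cv2.resize(c["frame"][b[1]:b[3],b[0]:b[2],::-1],None,fx=s,fy=s,interpolation=cv2.INTER_CUBIC))
E
```

```text
clock: 6.15
eef_pos: [506.2, -9.6, 59.9]
eef_rot: [-3.142, -0.0, 1.836]
wrist_force: [-0.8, 1.4, 0.6]
finger_gap: 0.5
clock: 6.55
eef_pos: [506.8, -11.7, 59.9]
eef_rot: [-3.142, 0.0, 1.837]
wrist_force: [-0.7, -0.0, -0.1]
finger_gap: 0.6
t 6.55 tcp ledge [-47.2 -65.7] z 59.9 rot [-3.142  0.     1.837] F [-0.7 -0.  -0.1] gap 0.6 j [-0.1   0.39  1.79 -0.    0.96 -0.36]
world [506.8 -13.1] shift cm [-0.13 -0.03 -0.01] turn 0.004
```

View pics/top4c.png

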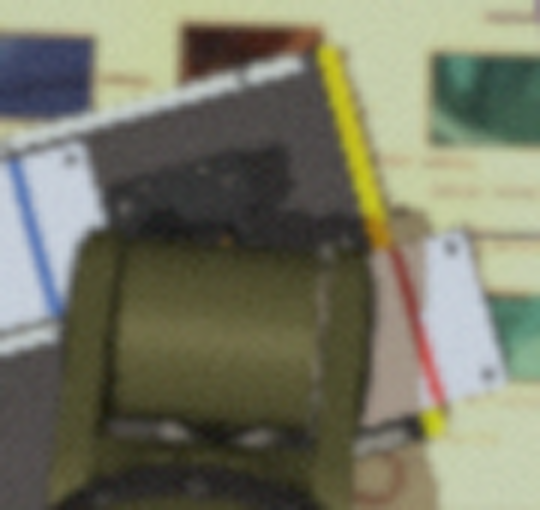

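View pics/wrist4c.png

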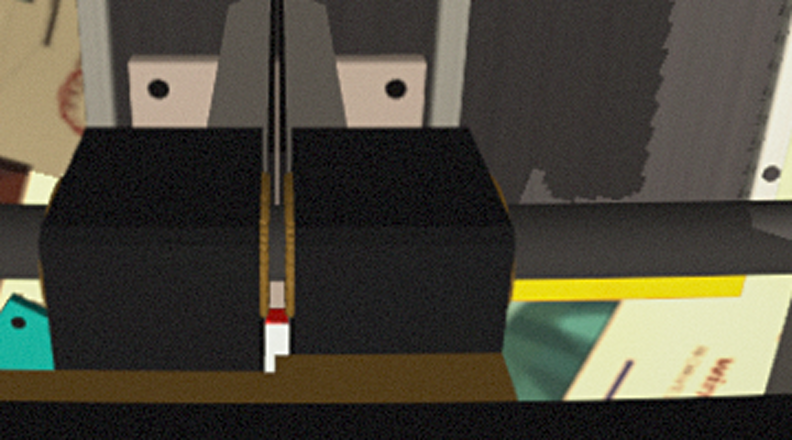

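View pics/scene4c.png

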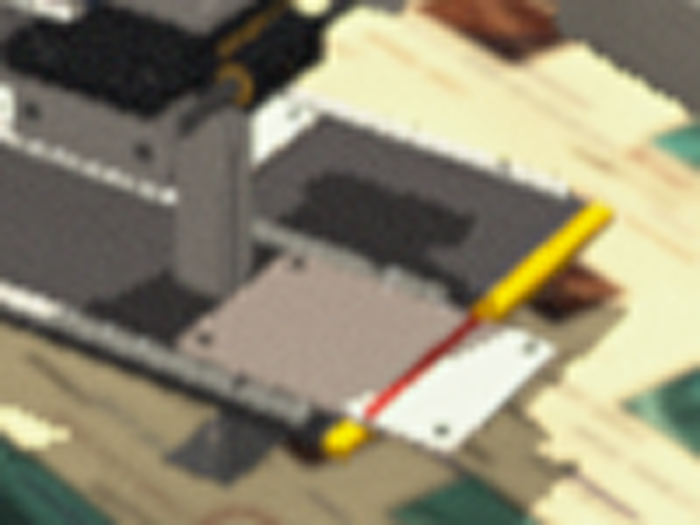

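The red line now lies on the lip's end in the top view (crop (395,250) to (440,400)) and the scene view. I back off, lift clear and swing aside to measure without the arm in the way.

```bash
python3 -m pendant '[[[0.5,0,0,0],[1.2,0,0,0],[2,0,0,0],[2.5,0,-1,0],[3,0,-3,0]]]'; python3 -m pendant '[[[2,0,-4,0],[4,0,-8,0],[8,0,-10,0],[12,0,-11,0],[16,0,-12,0]]]'; python3 -m pendant '[[[4,-0.5,0,0],[8,-1,0,0],[12,-2,0,0],[15,-3,0,0],[17,-4,0,0]]]'; python3 -m pendant '[[[0,0,0,0],[0,0,0,0]]]'
python3 - <<'E'
from go import *
from meas import *
from cell import cams
import pickle
for n,by,br in [("scene",(310,215,365,265),(300,225,345,262)),("top",(325,180,365,265),(335,220,360,258))]:
    c=cams.camera(n); pickle.dump(c,open(n+"5.pkl","wb"))
    b,s={"top":((225,180,365,280),5),"scene":((215,180,365,270),5)}[n]
    cv2.imwrite(f"pics/{n}5c.png",cv2.resize(c["frame"][b[1]:b[3],b[0]:b[2],::-1],None,fx=s,fy=s,interpolation=cv2.INTER_CUBIC))
    cv2.imwrite(f"pics/{n}5.png",c["frame"][:,:,::-1])
    Y,R,B=masks(c["frame"]); p,ctr=biggest(R,br); W=onplane(c,p,55); u,_,v=np.linalg.svd(W[:,:2]-W[:,:2].mean(0))
    print(n,"line",len(p),tol(W.mean(0)).round(1),"ang",round(np.arctan2(v[0][1],v[0][0])%np.pi,3))
    p,ctr=biggest(B,(270,200,310,245)); print(" blue",tol(onplane(c,[ctr],55)[0]).round(1))
    c0=pickle.load(open(n+"0.pkl","rb")); p,ctr=biggest(masks(c0["frame"])[2],(270,200,310,245)); print(" blue start",tol(onplane(c0,[ctr],55)[0]).round(1))
E
```

```text
clock: 7.2
eef_pos: [498.1, 18.0, 89.9]
eef_rot: [-3.139, -0.001, 1.837]
wrist_force: [0.8, 0.7, 1.2]
finger_gap: 0.5
clock: 7.7
eef_pos: [456.1, 173.3, 211.7]
eef_rot: [3.14, -0.0, 1.837]
wrist_force: [0.6, 0.3, -0.3]
finger_gap: 0.3
clock: 8.2
eef_pos: [372.0, 327.0, 210.7]
eef_rot: [3.141, -0.0, 1.839]
wrist_force: [0.6, -0.1, 0.6]
finger_gap: 0.5
clock: 8.4
eef_pos: [373.4, 325.2, 210.5]
eef_rot: [3.141, -0.0, 1.838]
wrist_force: [0.4, 0.3, 0.2]
finger_gap: 0.7
scene line 35 [ -46.8 -158.9] ang 0.266
 blue [49.   9.6]
 blue start [49.   9.6]
top line 37 [ -46.4 -160.1] ang 0.271
 blue [45.7  7.5]
 blue start [45.6  7.4]
```

View pics/top5c.png

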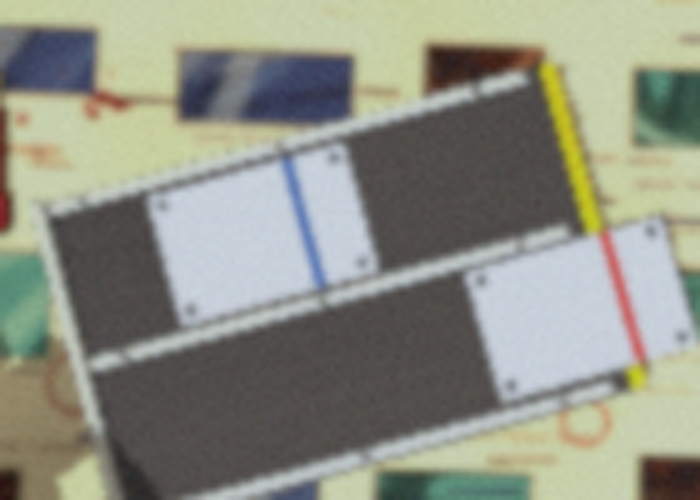

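View pics/scene5c.png

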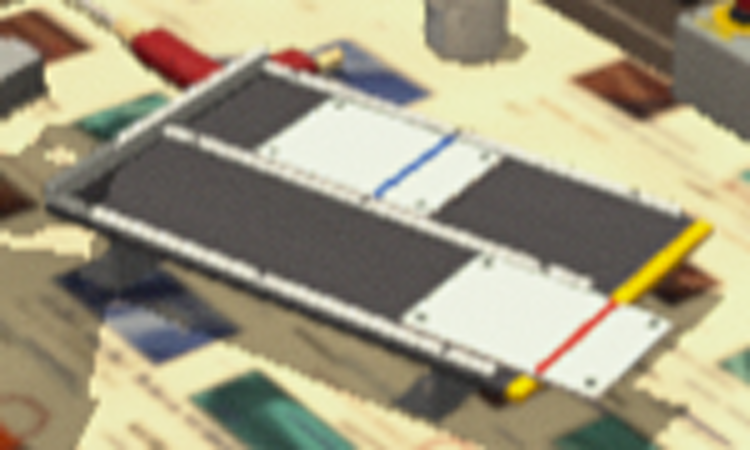

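View pics/top5.png

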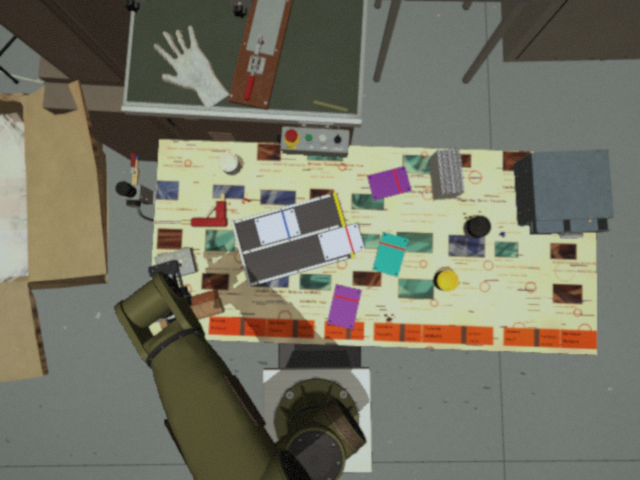

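The unobstructed top and scene views show the red line in line with the lip's outer edge (y = -160.1 and -158.9 mm against -160). The plate is straight to within 0.01 rad, and the blue line hasn't moved. I hand it in.

```bash
python3 -c "
from cell import manip
print(manip.sign_off())"
```

```text
the job is handed in; nothing more can be done
None
```

I pushed the red-lined plate about 157 mm along its lane with closed fingertips, about 2 mm above the deck and with contact forces of about 2 N. I then backed off, lifted clear and handed the job in shortly after 8.4 s; it reported no verdict.

**Red line:** after the arm withdrew, it measured 0.1 mm past the end of the lip in the top camera and 1.1 mm short of it in the scene camera. The limit is ±8 mm, and the cameras are only good to about 2 mm.

**Plate:** it was straight to within 0.01 rad and looked flat in both pictures.

**Blue-lined plate:** its line was within 0.1 mm of its start in both cameras.

**Bystanders:** I compared these only by eye. They looked unmoved in the top picture, but the arm partly covered the pin case and the squeegee in that last picture. It passed them with the tool about 210 mm above the table.

No check failed. The scene camera's first reading of the lip disagreed by up to 15 mm sideways and about 2 mm along the lane. I set it aside for the top view, which the wrist camera confirmed to within about 1 mm.

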